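# Select the solvent port four clicks on and start the pump

### The job

On the white solvent selector unit, push the wing of the click-stop dial round with a fingertip, clockwise seen from above, exactly four clicks on from where it now rests, so that it sits in that stop; then press the round start button on the same unit fully down and let it come back up. Only push: do not pinch or force the dial, do not press the button before the dial is set, and leave the vials, bottles and other loose things where they stand.

Things in the scene. Friction and masses are not known exactly. Their poses are not given: they have to be found in the camera images.
- selector: white box bolted to the bench, 160 (its x) x 280 (its y) x 70 mm high; origin at the centre of its underside, z up, front (-x) turned roughly to the robot. Its flat top carries the dial at (0, +55) mm and the start button at (-25, -90) mm in its own x, y. Nine short index marks round the dial, 30 degrees apart, show the stops.
- dial_axis (a point): point on the dial's vertical axis, on top of its grey disc (96 mm across), 80 mm above the bench. On the disc stands one black radial wing, 11 mm thick, 26 mm high, from 16 mm behind the axis to 46 mm out on the pointing side (white line on top of that half), and a round boss 26 mm across, 27 mm high, on the axis.
- dial_tip (a point): point on the top of the wing, 42 mm out from the axis on the pointing side, 106 mm above the bench; the direction from dial_axis to it is where the dial points. At joint value 0 this is 120 degrees anticlockwise (from above) of the selector's own +x.
- dial (a joint): dial angle, rad, growing clockwise seen from above. Nine click stops at 0, 0.524 ... 4.189 (every 30 degrees), hard stops just beyond the ends; at the start it rests in one of the first four. A sprung detent: 4 to 7 N at the wing's outer end lifts it out of a stop; past halfway it snaps forward by itself into the next stop and stays there.
- start_top (a point): centre of the top of the start button's round cap, 30 mm across, in a low round housing on the unit's top, 92 mm above the bench when up; it is pressed straight down
- start (a joint): travel of the start button, m: 0 up, 0.006 fully down; a spring pushes it back up, fully down takes 5 N
- vial_top: a small capped amber vial, 22 mm across, 36 mm tall, standing on the selector unit's top near its far corner on the button side; bystander, leave standing. Origin at the centre of its underside.
- vial_a: a small capped amber vial, 22 mm across, 36 mm tall, standing on the bench in front of the unit; bystander. Origin at the centre of its underside.
- vial_b: a second such vial on the bench in front of the unit; bystander. Origin at the centre of its underside.
- spanner: a 150 mm steel spanner lying behind the unit; bystander. Origin at the centre of its underside.
- ferrule: a brass ring 36 mm across, 12 mm high, on the bench to the left of the unit; bystander. Origin at the centre of its underside.
- flask_amber: an amber bottle 80 mm across, 150 mm tall, at the left of the bench; bystander. Origin at the centre of its underside.
- flask_clear: a clear bottle with a cap, 76 mm across, 140 mm tall, at the right of the bench; bystander. Origin at the centre of its underside.
- beaker: an open glass beaker 60 mm across, 75 mm tall, at the right of the bench; bystander. Origin at the centre of its underside.

How it is judged:
By the outcome, as a careful person would: the job done as asked, in the order asked, and still so for the second after the job is handed in, with the robot touching nothing.
It also fails if it takes over 61 s, if anything falls off the work surface, if the arm or the gripper's body presses on something with over 40 N, if the wrist force passes 120 N, or if a joint passes its speed limit or range.

### The arm

A 6-joint arm with a two-finger parallel gripper is mounted at the origin on the work surface. World frame = base frame: x ahead of the robot, y to its left, z up, the work surface at z = 0. Lengths are in m, angles in rad, forces in N, time in s.
With the tool pointing down it reaches from about 0.375 to 0.975 m from the base axis. Payload 3.8 kg.
Tool frame: the origin (TCP) lies midway between the tips of the shut fingers; the grasp point (between the pads) lies 19 mm behind it; z points along the fingers, y is the line along which they close (so a half turn about z gives the same grasp; the last joint's range is limited). The gripper opens to 85 mm and grips with 20 to 120 N. Pads are 22 mm wide; open, the fingers measure 114 mm over their backs; the gripper's body (76 mm by 85 mm) begins 54 mm behind the grasp point. The pads swing forward as they close: fully open they stand 13 mm farther back than shut.
Start: joints at [-1.274, 0.264, 1.604, -0, 1.274, -0.037], TCP at [0.221, -0.638, 0.231] pointing down, gripper open.
Joint ranges: [-2.63, 2.63], [-0.94, 2.18], [0.31, 2.57], [-1.31, 4.45], [0, 2.66], [-2.55, 2.55]. Speed limits (rad/s): [2.57, 2.57, 3.14, 3.14, 3.14, 3.14].

### API

Orientations are given as a rotation vector (axis times angle).
In Python, from rig import sensors, optics, finish_job gives the robot as it stands. The module is installed in compiled form; this text tells all that it offers.
- The arm moves only by the tool send_rows, never from a script. Its argument "rows" is a list that holds one entry, the list of rows, each a list of 6 numbers: the shift along the tool's x, y, z as a fraction of full scale, then the turn, a rotation vector about the tool's x, y, z as a fraction of full scale. In form: [[[tx, ty, tz, rx, ry, rz], ...]]. A call has 1 to 8 rows; each row shifts and turns the commanded pose from where the row before left it, along the tool's axes as they then stand; what a row does not reach is not made up. Full scale, the value 1, is 4 cm for a shift and 4 degrees for a turn. A row lasts 1/12 s, in which the tool goes at most 41.7 mm and 7.16 degrees, less where a joint would pass 70% of its speed; a pose out of reach is approached as far as the arm can. A call with a number of a shift or a turn outside -1 to 1 is refused whole. A call with a gripper value outside its range is refused whole. "grip" is the closure, from 0 (fully open) to 1 (shut), set as the call begins (left out, the last holds). The fingers move at their own pace and stop on an object; the grip force is fixed at half the most. Time passes only in rows, so rows that do not move let the fingers close. It gives the time, the measured TCP pose, the force, the opening and the grip force at its end, in the units of the state.
- sensors.get_obs(): the state, without advancing time (a new reading comes with each control period).
- optics.capture(name): name is "scene" or "top" or "wrist"; returns a dict with "pixels" (420x560x3 uint8, blue, green, red), "camera_matrix" (3x3 intrinsics, pixels), "R" (3x3) and "t" (3): a world point X has camera coordinates R X + t. Camera axes: x right, y down, z forward; pixel columns grow to the right and rows downward; lengths in m; the calibration is good to about 2 mm. A picture is of the moment at which its call begins. There is no depth.
- finish_job(): hands the job in; it is judged then, once.
Trained networks look in a picture, given as the dict that the camera call returned (one of the last four; its "shot" number tells which), for a name from the list of things; names that differ only in an ending like _2 or _b are one class to them, and where a whole thing is asked for, a point or a joint stands for the part that bears it (a point fixed in the world has none). Each returns a list of dicts, best first, with "confidence" (0 to 1); they miss things now and then, are a little off and sometimes report something else, mostly with a low value. They report only what shows in the picture. A call takes as long as a camera call.
- optics.regions_of(picture, label): "region" (420x560 bool, what is visible of it).
- optics.mark_of(picture, label): "location" ([x, y, z] in m, in world coordinates, good to about 4 mm: a listed point, or the origin of a listed thing).
The state is a dict: "clock": time; "joint_positions": joint angles; "joint_vel": joint speeds; "joint_torque": joint torques, N m; "eef_pos": TCP position; "tcp_rot": TCP orientation; "force": force on the tool from outside, world axes, zero at the start; "wrist_torque": the same for the moment, N m; "opening": finger opening in m; "grip_force": force on a finger pad.
Only numpy, scipy, OpenCV 4.12 (cv2) and the standard library are available. Lean on these libraries where they do the work, as an engineer would, in place of code of your own. Each camera call takes 0.05 s, during which the arm holds its last target. There are 200 camera calls.

## Working session

There is one attempt and no reset: what is moved stays moved. The work goes in short steps, Python scripts to look and compute and a tool call to move; the robot and the scene stay as the last step left them, time stands still between calls to the robot, and variables do not carry over. Pictures are saved under pics/ and viewed, at most 10 in all, crops included, and the job is handed in when it is done.

Besides the shell and the picture viewer there is one more tool, called after "Emit:" in YAML: its name, and indented under it one key for each argument. send_rows: Moves the arm, as the interface text tells. Shift numbers are shares of 4 cm and turn numbers shares of 4 degrees, none past 1 either way. Its arguments: {"type":"object","properties":{"rows":{"type":"array"},"grip":{"type":"number"}},"required":["rows"]}

```bash
mkdir -p pics
cat > h.py <<'E'
import numpy as np, cv2
from rig import sensors, optics, finish_job
from scipy.spatial.transform import Rotation as R
def proj(p,X):
    c=p["R"]@np.asarray(X,float)+p["t"]; q=p["camera_matrix"]@c; return q[:2]/q[2]
def ray(p,u,z):
    d=p["R"].T@np.linalg.solve(p["camera_matrix"],[u[0],u[1],1.]); o=-p["R"].T@p["t"]
    return o+d*(z-o[2])/d[2]
E
python3 - <<'E'
from h import *
for n in ["top","scene"]:
    p=optics.capture(n); cv2.imwrite(f"pics/{n}0.png",p["pixels"])
    print(n,-p["R"].T@p["t"])
    for l in ["selector","dial_axis","dial_tip","start_top","vial_top"]:
        print(l,[(np.round(m["location"],4),round(m["confidence"],2)) for m in optics.mark_of(p,l)[:2]])
o=sensors.get_obs();print(o["clock"],o["eef_pos"],o["tcp_rot"],o["force"])
E
```

```text
top [ 0.39033792 -0.03353872  1.21563642]
selector [(array([ 0.5483, -0.0399, -0.0014]), 0.95)]
dial_axis [(array([0.5636, 0.0065, 0.077 ]), 0.6)]
dial_tip [(array([0.5749, 0.0486, 0.1067]), 0.63)]
start_top [(array([ 0.4977, -0.1208,  0.0907]), 0.46)]
vial_top [(array([ 0.5684, -0.174 ,  0.0674]), 0.6)]
scene [0.98007455 0.65999656 1.05072086]
selector [(array([ 0.4983, -0.1252,  0.0931]), 0.27)]
dial_axis [(array([0.5672, 0.0116, 0.0812]), 0.85)]
dial_tip [(array([0.5749, 0.0494, 0.1043]), 0.71), (array([ 0.4986, -0.1199,  0.0934]), 0.53)]
start_top [(array([ 0.496 , -0.1229,  0.0939]), 0.54)]
vial_top [(array([ 0.5674, -0.1709,  0.0686]), 0.6)]
0.6 [ 0.22114672 -0.63776426  0.231329  ] [3.09786832e+00 5.21862812e-01 5.27430160e-06] [ 0.79924638 -0.29196876 -0.7319145 ]
```

View pics/top0.png

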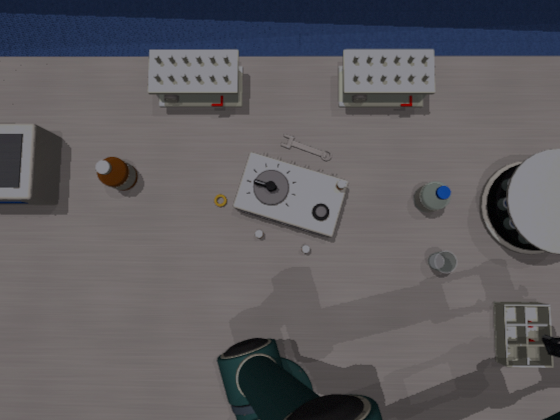

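View pics/scene0.png

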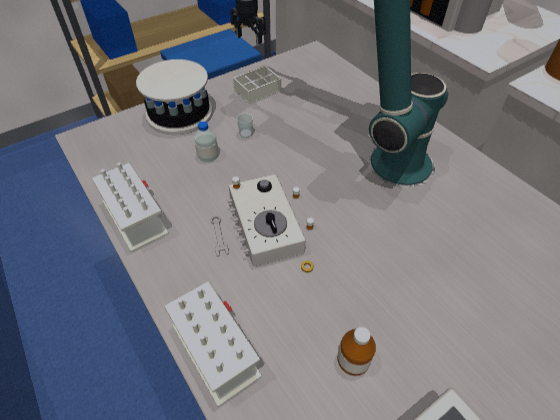

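The top view shows the selector centred near (292,196), the dial at (270,187) with its wing pointing left to (257,183), and the button at (321,212). The scene view agrees. The unit's yaw is about -17.5°, so the dial rests at stop 1 (30°) and the target is stop 5. I'll move over the unit with the fingers shut and refine the positions there.

Emit:
send_rows:
  rows:
    - [[0.54, -0.52, -0.1, 0, 0, 0], [0.54, -0.52, -0.1, 0, 0, 0], [0.54, -0.52, -0.1, 0, 0, 0], [0.54, -0.52, -0.1, 0, 0, 0], [0.54, -0.52, -0.1, 0, 0, 0], [0.54, -0.52, -0.1, 0, 0, 0], [0.54, -0.52, -0.1, 0, 0, 0], [0.54, -0.52, -0.1, 0, 0, 0]]
  grip: 1

```text
clock: 1.27
eef_pos: [0.3303, -0.4226, 0.2637]
tcp_rot: [3.098, 0.521, 0.0]
force: [-0.0, 1.1, -0.4]
opening: -0.0002
grip_force: 0.0
```

Emit:
send_rows:
  rows:
    - [[0.54, -0.52, -0.1, 0, 0, 0], [0.54, -0.52, -0.1, 0, 0, 0], [0.54, -0.52, -0.1, 0, 0, 0], [0.54, -0.52, -0.1, 0, 0, 0], [0.54, -0.52, -0.1, 0, 0, 0], [0.54, -0.52, -0.1, 0, 0, 0], [0.54, -0.52, -0.1, 0, 0, 0], [0.54, -0.52, -0.1, 0, 0, 0]]

```text
clock: 1.93
eef_pos: [0.4391, -0.2087, 0.2959]
tcp_rot: [3.097, 0.522, 0.001]
force: [0.7, 0.5, 0.9]
opening: 0.0002
grip_force: 0.0
```

Emit:
send_rows:
  rows:
    - [[0.54, -0.52, -0.1, 0, 0, 0], [0.54, -0.52, -0.1, 0, 0, 0], [0.54, -0.52, -0.1, 0, 0, 0], [0.54, -0.52, -0.1, 0, 0, 0], [0.54, -0.52, -0.1, 0, 0, 0], [0.54, -0.52, -0.1, 0, 0, 0], [0, 0, 0, 0, 0, 0], [0, 0, 0, 0, 0, 0]]

```text
clock: 2.6
eef_pos: [0.5207, -0.0485, 0.3196]
tcp_rot: [3.097, 0.527, 0.001]
force: [0.1, 0.6, 0.1]
opening: -0.0001
grip_force: 0.0
```

```bash
cat > look.py <<'E'
from h import *
import sys
tag=sys.argv[1]
P=[]
for n in ["wrist","top","scene"]:
    p=optics.capture(n); P.append(p)
    if n=="wrist": cv2.imwrite(f"pics/{n}{tag}.png",p["pixels"])
    print(n,np.round(-p["R"].T@p["t"],3))
    for l in ["dial_axis","dial_tip","start_top"]:
        print(l,[(np.round(m["location"],4),round(m["confidence"],2),np.round(proj(p,m["location"]),1)) for m in optics.mark_of(p,l)[:2]])
o=sensors.get_obs();print(o["clock"],o["eef_pos"],R.from_rotvec(o["tcp_rot"]).as_matrix()[:,0],o["force"],o["opening"],o["joint_positions"])
E
python3 look.py 1
```

```text
wrist [ 0.592 -0.023  0.462]
dial_axis [(array([0.5653, 0.0117, 0.0812]), 0.6, array([236.4, 107.7]))]
dial_tip [(array([0.5717, 0.0528, 0.1092]), 0.76, array([194.7,  87.8]))]
start_top [(array([ 0.4911, -0.124 ,  0.0948]), 0.7, array([330.5, 214. ]))]
top [ 0.39  -0.034  1.216]
dial_axis []
dial_tip [(array([0.5738, 0.051 , 0.1063]), 0.45, array([254.6, 180.5]))]
start_top [(array([ 0.4986, -0.1227,  0.0936]), 0.58, array([321.1, 210. ]))]
scene [0.98  0.66  1.051]
dial_axis [(array([0.5658, 0.014 , 0.0814]), 0.88, array([269.5, 221.7])), (array([ 0.544 , -0.0397, -0.0035]), 0.15, array([266.2, 224.4]))]
dial_tip [(array([0.5757, 0.0499, 0.106 ]), 0.9, array([273.6, 226.2]))]
start_top [(array([ 0.4966, -0.1209,  0.0934]), 0.48, array([263.8, 181.1]))]
3.2 [ 0.520089   -0.05000605  0.31928474] [9.44995066e-01 3.27084583e-01 7.35051382e-06] [-0.50538676 -0.74156818  0.42782416] 0.0001836733538379468 [-1.43550697e-01 -7.07377652e-02  1.80860180e+00  3.29173047e-05
  1.40373711e+00  1.09402335e+00]
```

View pics/wrist1.png

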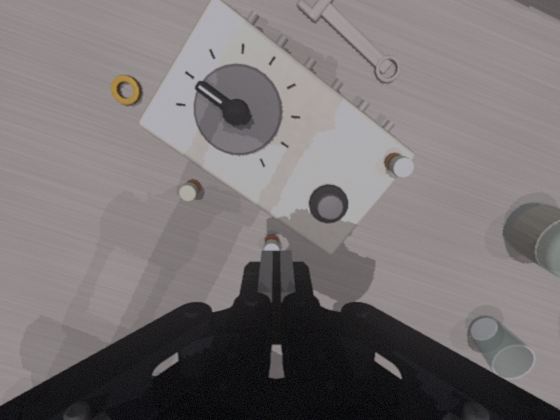

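The wrist view shows the disc centred near (238,109), with nine marks running from (181,104) clockwise to (262,162). The wing points at the second mark (190,75). The target is the sixth mark, at (292,86). The button is at (329,204). I'll fit the axis and yaw from the marks.

Run:
```python
from h import *
from scipy.optimize import least_squares
p=optics.capture("wrist")
m=np.array([(181,104),(190,75),(212,53),(243,47),(273,60),(292,86),(295,117),(284,144),(262,162)],float)
W=np.array([ray(p,u,.07)[:2] for u in m])
def f(q):
    a=q[3]+np.radians(120-30*np.arange(9)); return (W-q[:2]-q[2]*np.c_[np.cos(a),np.sin(a)]).ravel()
s=least_squares(f,[.565,.01,.06,-.3]);print("marks axis",s.x[:2],s.x[2],np.degrees(s.x[3]),"rms",np.sqrt(np.mean(s.fun**2)))
g=cv2.cvtColor(p["pixels"],cv2.COLOR_BGR2GRAY)
r=optics.regions_of(p,"dial_axis");
for x in r[:1]:
    e=cv2.fitEllipse(cv2.convexHull(max(cv2.findContours(x["region"].astype(np.uint8),0,1)[0],key=cv2.contourArea)));print(e,ray(p,e[0],.08))
y=s.x[3];Rm=np.array([[np.cos(y),-np.sin(y)],[np.sin(y),np.cos(y)]])
c=s.x[:2]-Rm@[0,.055];print("centre",c,"button",c+Rm@[-.025,-.09])
print("button ray",ray(p,(329,204),.092))
for a,b in [("tip",(200,87))]:
    t=ray(p,b,.106)[:2]-s.x[:2];print(a,np.hypot(*t),np.degrees(np.arctan2(t[1],t[0])))
```

```text
marks axis [0.56229778 0.00812794] 0.06295643839389808 -17.152485035564805 rms 0.0005132213723303653
((270.0392150878906, 123.32816314697266), (177.22286987304688, 359.7888488769531), 125.9278335571289) [ 0.56109837 -0.02900304  0.08      ]
centre [ 0.54607742 -0.04442584] button [ 0.49564692 -0.12305004]
button ray [ 0.49991414 -0.12000901  0.092     ]
tip 0.040538822669354484 73.76766135709335
```

Emit:
send_rows:
  rows:
    - [[0.35, -0.565, 0, 0, 0, -1], [0.38, -0.54, 0, 0, 0, -1], [0.41, -0.51, 0, 0, 0, -1], [0.44, -0.48, 0, 0, 0, -1], [0, 0, 0, 0, 0, -1], [0, 0, 0, 0, 0, -1], [0, 0, 0, 0, 0, -1], [0, 0, 0, 0, 0, -1]]

```text
clock: 3.97
eef_pos: [0.542, 0.0537, 0.3192]
tcp_rot: [2.831, 1.362, -0.0]
force: [0.7, -0.2, -0.8]
opening: -0.0002
grip_force: 0.0
```

Emit:
send_rows:
  rows:
    - [[0, 0, 0.5, 0, 0, -1], [0, 0, 0.5, 0, 0, -1], [0, 0, 0.5, 0, 0, -1], [0, 0, 0.5, 0, 0, -1], [0, 0, 0, 0, 0, -1], [0, 0, 0, 0, 0, -1], [0, 0, 0, 0, 0, -1], [0, 0, 0, 0, 0, -1]]

```text
clock: 4.63
eef_pos: [0.5418, 0.0533, 0.239]
tcp_rot: [-2.347, -2.088, 0.001]
force: [0.4, -0.3, 1.0]
opening: -0.0003
grip_force: 0.0
```

Emit:
send_rows:
  rows:
    - [[0, 0, 0, 0, 0, -1], [0, 0, 0, 0, 0, -1], [0, 0, 0, 0, 0, -1], [0, 0, 0, 0, 0, -1], [0, 0, 0, 0, 0, -1], [0, 0, 0, 0, 0, -1], [0, 0, 0, 0, 0, -1], [0, 0, 0, 0, 0, -1]]

```text
clock: 5.3
eef_pos: [0.542, 0.0533, 0.2393]
tcp_rot: [1.68, 2.654, -0.0]
force: [-0.0, -1.0, -0.3]
opening: -0.0002
grip_force: 0.0
```

Emit:
send_rows:
  rows:
    - [[0, 0, 0, 0, 0, -1], [0, 0, 0, 0, 0, -1], [0, 0, 0, 0, 0, -1], [0, 0, 0, 0, 0, -1], [0, 0, 0, 0, 0, -1], [0, 0, 0, 0, 0, -1], [0, 0, 0, 0, 0, -1], [0, 0, 0, 0, 0, -1]]

```text
clock: 5.97
eef_pos: [0.542, 0.0533, 0.2393]
tcp_rot: [-0.884, -3.015, 0.0]
force: [-0.5, 0.4, 0.1]
opening: 0.0001
grip_force: 0.0
```

Emit:
send_rows:
  rows:
    - [[0, 0, 0, 0, 0, -1], [0, 0, 0, 0, 0, -1], [0, 0, 0, 0, 0, -1], [0, 0, 0, 0, 0, -1], [0, 0, 0, 0, 0, 0], [0, 0, 0, 0, 0, 0], [0, 0, 0, 0, 0, 0], [0, 0, 0, 0, 0, 0]]

```text
clock: 6.63
eef_pos: [0.542, 0.0533, 0.2393]
tcp_rot: [-0.463, -3.107, 0.0]
force: [-1.1, 0.6, 0.5]
opening: 0.0
grip_force: 0.0
```

```bash
python3 look.py 2
```

```text
wrist [0.468 0.076 0.381]
dial_axis [(array([0.5623, 0.014 , 0.0805]), 0.56, array([242. , 216.1]))]
dial_tip [(array([0.5706, 0.0515, 0.1095]), 0.72, array([284.1, 224.4]))]
start_top [(array([ 0.4979, -0.1215,  0.0928]), 0.83, array([ 69.7, 196.8]))]
top [ 0.39  -0.034  1.216]
dial_axis [(array([0.5641, 0.0081, 0.0756]), 0.66, array([271.4, 186. ]))]
dial_tip []
start_top [(array([ 0.4965, -0.1228,  0.0874]), 0.39, array([320.9, 211.1]))]
scene [0.98  0.66  1.051]
dial_axis [(array([0.5675, 0.0115, 0.0813]), 0.61, array([268.5, 221.5])), (array([0.5744, 0.0475, 0.1031]), 0.6, array([273.5, 226. ]))]
dial_tip [(array([0.5744, 0.0516, 0.1049]), 0.75, array([274.3, 226.6]))]
start_top [(array([ 0.4953, -0.1218,  0.0908]), 0.57, array([264. , 181.4]))]
7.2333 [0.54192489 0.05325252 0.23928692] [-9.56930740e-01  2.90316308e-01  3.62387835e-05] [ 0.81697581 -0.12654018 -0.6351901 ] -0.000283973598522951 [ 5.21906405e-02  1.18693705e-02  1.87397866e+00  2.85599460e-05
  1.25577334e+00 -1.22405717e+00]
```

View pics/wrist2.png

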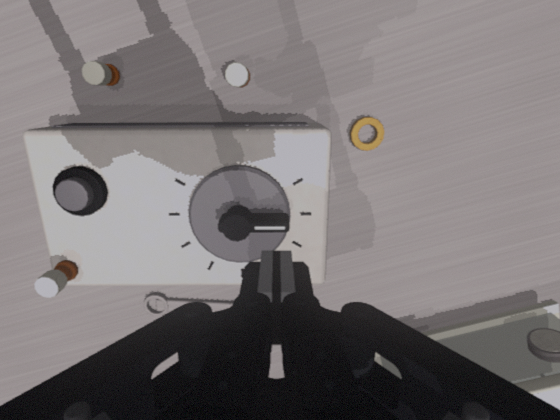

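The wrist view shows the wing horizontal at (265,222), which is the pushing alignment I want, and the shut tips are narrow at about (277,255). Next I descend behind the wing.

Emit:
send_rows:
  rows:
    - [[0, 0.07, 0.7, 0, 0, 0], [0, 0, 0.7, 0, 0, 0], [0, 0, 0.7, 0, 0, 0], [0, 0, 0.7, 0, 0, 0], [0, 0, 0.5, 0, 0, 0], [0, 0, 0.3, 0, 0, 0], [0, 0, 0.2, 0, 0, 0], [0, 0, 0, 0, 0, 0]]

```text
clock: 7.9
eef_pos: [0.5417, 0.0558, 0.0858]
tcp_rot: [-0.461, -3.105, 0.001]
force: [-0.1, -1.7, -1.0]
opening: 0.0001
grip_force: 0.0
```

Emit:
send_rows:
  rows:
    - [[-0.05, 0, 0, 0, 0, 0], [-0.05, 0, 0, 0, 0, 0], [-0.05, 0, 0, 0, 0, 0], [-0.05, 0, 0, 0, 0, 0], [-0.05, 0, 0, 0, 0, 0], [-0.05, 0, 0, 0, 0, 0], [-0.05, 0, 0, 0, 0, 0], [0, 0, 0, 0, 0, 0]]

```text
clock: 8.57
eef_pos: [0.5567, 0.0517, 0.0875]
tcp_rot: [0.461, 3.107, 0.0]
force: [-0.6, 0.4, -0.3]
opening: -0.0001
grip_force: 0.0
```

Emit:
send_rows:
  rows:
    - [[-0.064, 0.029, 0, 0, 0, 1], [-0.064, 0.029, 0, 0, 0, 1], [-0.064, 0.029, 0, 0, 0, 1], [-0.064, 0.029, 0, 0, 0, 1], [-0.064, 0.029, 0, 0, 0, 1], [0, 0, 0, 0, 0, 0]]

```text
clock: 9.07
eef_pos: [0.5705, 0.0518, 0.0873]
tcp_rot: [0.996, 2.979, 0.0]
force: [-0.2, -0.3, -0.5]
opening: 0.0001
grip_force: 0.0
```

```bash
python3 look.py 3
```

```text
wrist [0.509 0.098 0.229]
dial_axis [(array([0.5646, 0.0135, 0.0805]), 0.92, array([207.5, 296. ]))]
dial_tip []
start_top [(array([0.5341, 0.1609, 0.0023]), 0.43, array([383.3,  63.5]))]
top [ 0.39  -0.034  1.216]
dial_axis [(array([0.5641, 0.0099, 0.0771]), 0.97, array([270.7, 186. ]))]
dial_tip []
start_top [(array([ 0.4948, -0.1218,  0.0904]), 0.41, array([320.6, 211.6])), (array([ 6.000e-01,  4.345e-01, -3.000e-04]), 0.38, array([124.1, 177.1]))]
scene [0.98  0.66  1.051]
dial_axis []
dial_tip [(array([0.5943, 0.0389, 0.103 ]), 0.68, array([265.9, 227.3]))]
start_top []
9.6667 [0.57012344 0.05170616 0.08733313] [-8.00029743e-01  5.99960338e-01 -5.16233466e-05] [ 0.01026544 -0.51106165 -0.48263718] -0.00015761251062448687 [ 4.69440399e-02  2.03673570e-01  1.96140609e+00 -1.69002244e-05
  9.76457602e-01 -8.80391291e-01]
```

View pics/wrist3.png

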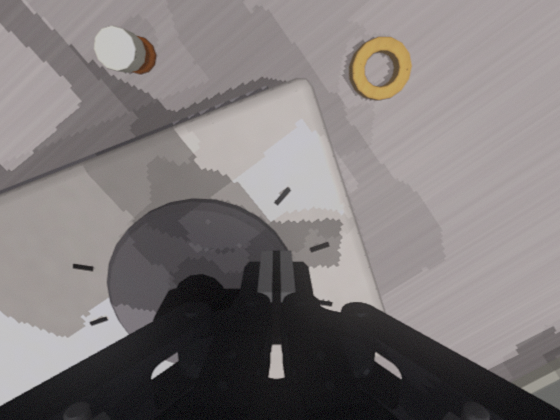

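The scene network puts the wing tip at about 42°, so one click is done: it snapped to stop 2 and the contact force is gone. I'll continue with two more clicks.

Emit:
send_rows:
  rows:
    - [[-0.064, 0.029, 0, 0, 0, 1], [-0.064, 0.029, 0, 0, 0, 1], [-0.064, 0.029, 0, 0, 0, 1], [-0.064, 0.029, 0, 0, 0, 1], [-0.064, 0.029, 0, 0, 0, 1], [-0.064, 0.029, 0, 0, 0, 1], [-0.064, 0.029, 0, 0, 0, 1], [-0.032, 0.015, 0, 0, 0, 0.5]]

```text
clock: 10.33
eef_pos: [0.5892, 0.0429, 0.0874]
tcp_rot: [1.735, 2.619, 0.001]
force: [0.1, -0.4, -0.0]
opening: 0.0001
grip_force: 0.1
```

Emit:
send_rows:
  rows:
    - [[-0.064, 0.029, 0, 0, 0, 1], [-0.064, 0.029, 0, 0, 0, 1], [-0.064, 0.029, 0, 0, 0, 1], [-0.064, 0.029, 0, 0, 0, 1], [-0.064, 0.029, 0, 0, 0, 1], [-0.064, 0.029, 0, 0, 0, 1], [-0.064, 0.029, 0, 0, 0, 1], [-0.032, 0.015, 0, 0, 0, 0.5]]

```text
clock: 11.0
eef_pos: [0.6011, 0.0256, 0.0873]
tcp_rot: [2.354, 2.081, 0.001]
force: [-0.5, 0.2, 0.1]
opening: 0.0001
grip_force: 0.1
```

```bash
python3 look.py 4
python3 - <<'E'
from h import *
p=optics.capture("scene");cv2.imwrite("pics/s4.png",cv2.resize(p["pixels"][150:300,180:380],None,fx=4,fy=4,interpolation=cv2.INTER_CUBIC))
E
```

```text
wrist [0.61  0.102 0.229]
dial_axis [(array([0.5653, 0.0103, 0.08  ]), 0.97, array([209.1, 296.9]))]
dial_tip []
start_top [(array([ 6.857e-01, -9.020e-02, -4.000e-04]), 0.6, array([400.4, 333.5]))]
top [ 0.39  -0.034  1.216]
dial_axis [(array([0.5652, 0.0084, 0.0751]), 0.67, array([271.3, 185.7]))]
dial_tip [(array([ 0.5672, -0.1766,  0.0689]), 0.7, array([340.4, 185.5])), (array([ 0.6055, -0.0011,  0.1055]), 0.61, array([274.7, 168.6]))]
start_top [(array([ 0.4951, -0.1219,  0.0901]), 0.63, array([320.7, 211.5]))]
scene [0.98  0.66  1.051]
dial_axis [(array([ 4.395e-01,  4.320e-02, -1.000e-04]), 0.63, array([309., 226.])), (array([0.5696, 0.0157, 0.0833]), 0.56, array([268.7, 222.3]))]
dial_tip [(array([ 0.6017, -0.0033,  0.105 ]), 0.91, array([255.4, 218.3])), (array([ 0.5404, -0.4233, -0.0019]), 0.66, array([208.1, 154.4]))]
start_top []
11.6 [0.60074194 0.02559836 0.08728754] [ 1.19452243e-01  9.92839948e-01 -3.00336123e-06] [-0.51961953 -0.45226424 -0.55816675] 0.00029748246399273574 [ 1.16397198e-03  2.53809919e-01  1.89899099e+00 -3.10753158e-06
  9.88795280e-01  1.20903837e-01]
```

View pics/s4.png

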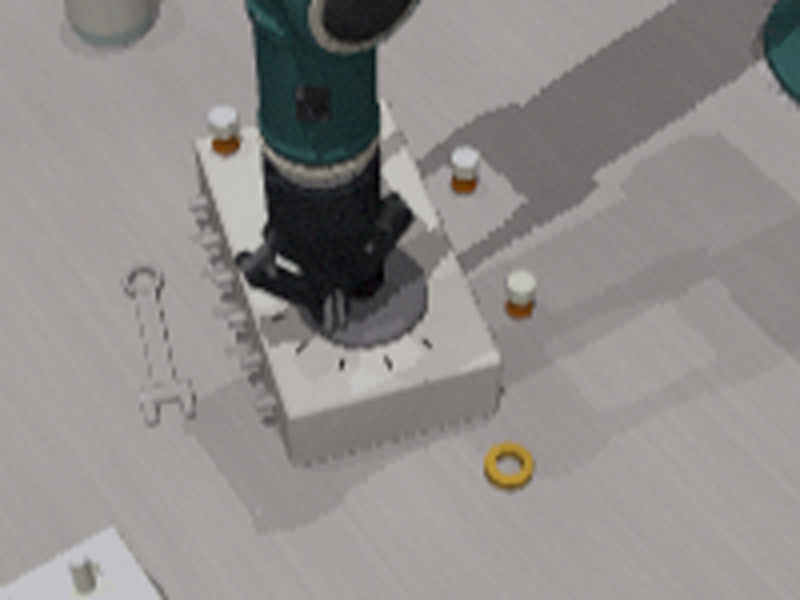

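The fingers hide the wing in this view, but the networks put its tip at -18°, which is three clicks done. I'll do the last click more slowly.

Emit:
send_rows:
  rows:
    - [[-0.032, 0.0145, 0, 0, 0, 0.5], [-0.032, 0.0145, 0, 0, 0, 0.5], [-0.032, 0.0145, 0, 0, 0, 0.5], [-0.032, 0.0145, 0, 0, 0, 0.5], [-0.032, 0.0145, 0, 0, 0, 0.5], [-0.032, 0.0145, 0, 0, 0, 0.5], [-0.032, 0.0145, 0, 0, 0, 0.5], [-0.032, 0.0145, 0, 0, 0, 0.5]]

```text
clock: 12.32
eef_pos: [0.6031, 0.0154, 0.0874]
tcp_rot: [-2.619, -1.733, -0.003]
force: [1.0, 6.3, -0.5]
opening: 0.0001
grip_force: 3.0
```

Emit:
send_rows:
  rows:
    - [[-0.032, 0.0145, 0, 0, 0, 0.5], [-0.032, 0.0145, 0, 0, 0, 0.5], [-0.032, 0.0145, 0, 0, 0, 0.5], [-0.032, 0.0145, 0, 0, 0, 0.5], [-0.032, 0.0145, 0, 0, 0, 0.5], [-0.032, 0.0145, 0, 0, 0, 0.5], [-0.032, 0.0145, 0, 0, 0, 0.5], [0, 0, 0, 0, 0, 0]]

```text
clock: 12.98
eef_pos: [0.6021, 0.0046, 0.0873]
tcp_rot: [2.81, 1.404, 0.0]
force: [-0.6, -0.9, -0.2]
opening: -0.0003
grip_force: 0.0
```

```bash
python3 look.py 5
```

```text
wrist [0.648 0.066 0.229]
dial_axis [(array([0.5623, 0.0122, 0.0773]), 0.82, array([204.2, 290.3]))]
dial_tip []
start_top []
top [ 0.39  -0.034  1.216]
dial_axis [(array([0.5648, 0.0102, 0.0796]), 0.76, array([270.6, 185.6]))]
dial_tip [(array([ 0.5926, -0.0195,  0.107 ]), 0.74, array([281.7, 173.4])), (array([ 0.3676, -0.4486, -0.0006]), 0.23, array([435.8, 260.7]))]
start_top [(array([ 0.4987, -0.1236,  0.0937]), 0.46, array([321.4, 210. ]))]
scene [0.98  0.66  1.051]
dial_axis []
dial_tip [(array([ 0.5921, -0.0227,  0.1078]), 0.87, array([254.6, 211.8]))]
start_top []
13.5833 [0.60203848 0.00478848 0.08729737] [5.99979897e-01 8.00015076e-01 2.09590763e-05] [ 0.07022595 -0.88006146  0.27625056] 0.00014159588312168068 [-3.34251786e-02  2.55115097e-01  1.89730880e+00  1.82603956e-05
  9.89154002e-01  6.10040770e-01]
```

Emit:
send_rows:
  rows:
    - [[0.2, 0, 0, 0, 0, 0], [0.2, 0, 0, 0, 0, 0], [0.2, 0, 0, 0, 0, 0], [0, 0, -0.8, 0, 0, 0], [0, 0, -0.8, 0, 0, 0], [0, 0, -0.8, 0, 0, 0], [-0.2, 0, -0.8, 0, 0, 0], [0, 0, -0.8, 0, 0, 0]]

```text
clock: 14.25
eef_pos: [0.6115, 0.0178, 0.2488]
tcp_rot: [2.809, 1.406, -0.001]
force: [1.0, 0.0, 0.2]
opening: -0.0002
grip_force: 0.0
```

Emit:
send_rows:
  rows:
    - [[-0.7, 0, 0, 0, 0, 0], [-0.7, 0, 0, 0, 0, 0], [-0.7, 0, 0, 0, 0, 0], [0, 0, 0, 0, 0, 0], [0, 0, 0, 0, 0, 0]]

```text
clock: 14.67
eef_pos: [0.5612, -0.0499, 0.2477]
tcp_rot: [2.811, 1.403, 0.001]
force: [0.1, -0.2, -0.3]
opening: 0.0003
grip_force: 0.0
```

```bash
python3 look.py 6
```

```text
wrist [0.607 0.011 0.39 ]
dial_axis [(array([0.5647, 0.0113, 0.0837]), 0.91, array([237. , 124.3]))]
dial_tip []
start_top []
top [ 0.39  -0.034  1.216]
dial_axis [(array([0.5681, 0.0108, 0.0772]), 0.94, array([270.4, 184.5]))]
dial_tip [(array([ 0.5908, -0.0195,  0.108 ]), 0.69, array([281.7, 174. ])), (array([ 0.5685, -0.1746,  0.0698]), 0.63, array([339.7, 185. ]))]
start_top []
scene [0.98  0.66  1.051]
dial_axis [(array([0.5653, 0.0109, 0.0802]), 0.77, array([269.1, 221.2]))]
dial_tip [(array([ 0.5916, -0.0209,  0.1046]), 0.79, array([255.1, 212.8]))]
start_top [(array([ 0.497 , -0.1223,  0.0942]), 0.65, array([263.4, 180.7]))]
15.2667 [ 0.56132842 -0.04944286  0.24718847] [ 5.99827957e-01  8.00129002e-01 -3.34485013e-05] [ 0.51136359 -0.4250068   0.55753429] 3.2309740884356285e-05 [-1.32083120e-01  4.38172485e-02  1.82653339e+00  4.34094952e-05
  1.27138433e+00  5.11190149e-01]
```

View pics/wrist6.png

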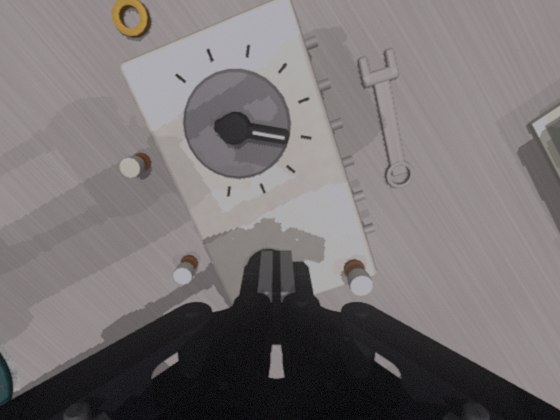

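The wing points at the sixth mark (306,137), which is stop 5, and the vials are all upright. Next is the button.

Emit:
send_rows:
  rows:
    - [[-0.8, -0.07, 0, 0, 0, 0], [-0.8, -0.07, 0, 0, 0, 0], [-0.82, -0.06, 0, 0, 0, 0], [0, 0, 0.9, 0, 0, 0], [0, 0, 0.9, 0, 0, 0], [0, 0, 0.9, 0, 0, 0], [0, 0, 0.7, 0, 0, 0], [0, 0, 0, 0, 0, 0]]

```text
clock: 15.93
eef_pos: [0.4913, -0.1209, 0.1049]
tcp_rot: [-2.803, -1.4, 0.014]
force: [-1.2, 0.5, -0.0]
opening: 0.0003
grip_force: 0.0
```

Emit:
send_rows:
  rows:
    - [[0, 0, 0.1, 0, 0, 0], [0, 0, 0.1, 0, 0, 0], [0, 0, 0.1, 0, 0, 0], [0, 0, 0, 0, 0, 0], [0, 0, 0, 0, 0, 0]]

```text
clock: 16.35
eef_pos: [0.4979, -0.1225, 0.1007]
tcp_rot: [2.808, 1.404, 0.003]
force: [-0.9, 0.2, 0.4]
opening: 0.0
grip_force: 0.0
```

Emit:
send_rows:
  rows:
    - [[0, 0, 0, 0, 0, 0], [0, 0, 0, 0, 0, 0], [0, 0, 0, 0, 0, 0]]

```text
clock: 16.6
eef_pos: [0.4971, -0.1224, 0.0999]
tcp_rot: [2.809, 1.405, 0.001]
force: [0.3, -0.4, 0.0]
opening: -0.0001
grip_force: 0.0
```

Emit:
send_rows:
  rows:
    - [[0, 0, 0.1, 0, 0, 0], [0, 0, 0.1, 0, 0, 0], [0, 0, 0.05, 0, 0, 0], [0, 0, 0.05, 0, 0, 0], [0, 0, 0, 0, 0, 0], [0, 0, 0, 0, 0, 0]]

```text
clock: 17.1
eef_pos: [0.4971, -0.1224, 0.0876]
tcp_rot: [2.81, 1.405, 0.001]
force: [-0.9, -0.5, 3.6]
opening: 0.0002
grip_force: 2.0
```

Emit:
send_rows:
  rows:
    - [[0, 0, 0.05, 0, 0, 0], [0, 0, 0.03, 0, 0, 0], [0, 0, 0, 0, 0, 0], [0, 0, 0, 0, 0, 0]]

```text
clock: 17.43
eef_pos: [0.4971, -0.1224, 0.0859]
tcp_rot: [2.81, 1.405, 0.0]
force: [-4.7, 2.1, 13.6]
opening: 0.0002
grip_force: 7.1
```

The force went from 3.6 N to 13.6 N at z = 0.0859, so the button is fully down. I'll lift off and check.

Emit:
send_rows:
  rows:
    - [[0, 0, -0.1, 0, 0, 0], [0, 0, -0.1, 0, 0, 0], [0, 0, -0.3, 0, 0, 0], [0, 0, -0.7, 0, 0, 0], [0, 0, -0.7, 0, 0, 0], [0, 0, -0.7, 0, 0, 0], [0, 0, -0.7, 0, 0, 0], [0, 0, -0.7, 0, 0, 0]]

```text
clock: 18.1
eef_pos: [0.4959, -0.122, 0.2453]
tcp_rot: [-2.809, -1.404, 0.002]
force: [0.1, -0.4, 0.2]
opening: 0.0002
grip_force: 0.0
```

Emit:
send_rows:
  rows:
    - [[0.8, 0, 0, 0, 0, 0], [0.8, 0, 0, 0, 0, 0], [0.8, 0, 0, 0, 0, 0], [0.8, 0, 0, 0, 0, 0], [0.8, 0, 0, 0, 0, 0], [0, 0, 0, 0, 0, 0], [0, 0, 0, 0, 0, 0], [0, 0, 0, 0, 0, 0]]

```text
clock: 18.77
eef_pos: [0.592, 0.0056, 0.2436]
tcp_rot: [-2.809, -1.406, 0.003]
force: [0.5, 0.7, -0.7]
opening: 0.0002
grip_force: 0.0
```

```bash
python3 look.py 7
python3 - <<'E'
from h import *
p=optics.capture("scene");cv2.imwrite("pics/s7.png",cv2.resize(p["pixels"][150:300,180:380],None,fx=4,fy=4,interpolation=cv2.INTER_CUBIC))
E
```

```text
wrist [0.638 0.067 0.386]
dial_axis [(array([0.5638, 0.0123, 0.079 ]), 0.56, array([247.8, 193.1]))]
dial_tip [(array([ 0.5881, -0.0201,  0.1109]), 0.82, array([291.1, 216.5]))]
start_top [(array([ 0.6878, -0.0893,  0.0029]), 0.66, array([393.8, 180.6]))]
top [ 0.39  -0.034  1.216]
dial_axis [(array([0.566 , 0.0076, 0.0752]), 0.95, array([271.6, 185.4]))]
dial_tip [(array([ 0.5874, -0.0207,  0.1079]), 0.98, array([282.1, 175.3]))]
start_top [(array([ 0.4969, -0.1229,  0.0868]), 0.39, array([321. , 210.9]))]
scene [0.98  0.66  1.051]
dial_axis [(array([0.5648, 0.0129, 0.08  ]), 0.97, array([269.6, 221.6]))]
dial_tip [(array([ 0.5939, -0.0197,  0.1036]), 0.82, array([254.7, 213.7]))]
start_top [(array([ 0.4966, -0.1209,  0.0926]), 0.56, array([263.8, 181.3]))]
19.3667 [0.59270769 0.00554216 0.24415479] [6.00341583e-01 7.99743696e-01 6.17700027e-05] [-0.02533505  0.31470004  0.12862144] -3.25675751922776e-05 [-3.26713947e-02  1.01499596e-01  1.77049790e+00  1.04781083e-06
  1.26948895e+00  6.11256455e-01]
```

View pics/s7.png

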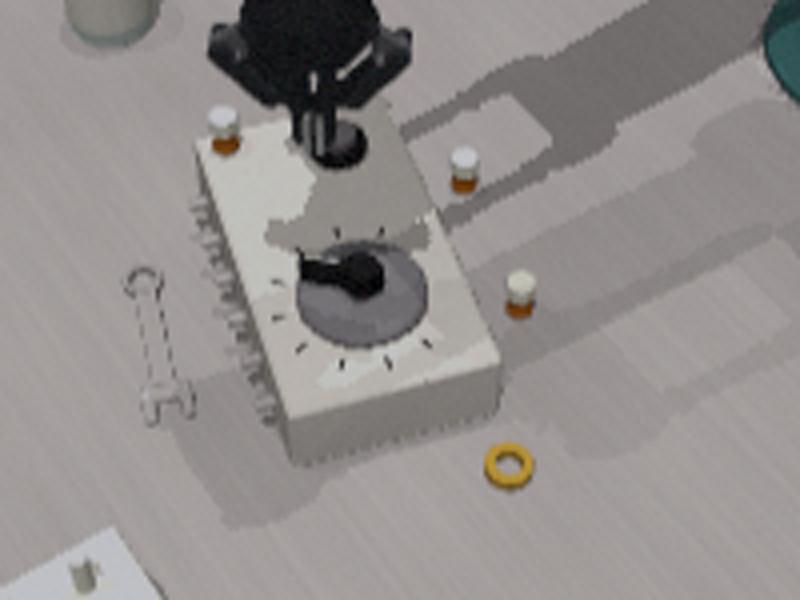

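The crop shows the dial still at the sixth stop, with the wing tip at (305,265) in the crop. The button is up at (340,145), the loose things stand as before, and the arm is clear. I'll hand it in.

```bash
python3 -c "from rig import finish_job; print(finish_job())"
```

```text
the job is handed in; nothing more can be done
None
```

The dial was pushed exactly four clicks clockwise and sits in its new stop; the start button was then pressed fully down and released, nothing else was disturbed, and the job is handed in.

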